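# Press-test the foam samples and file the firmest

## Robot

A 6-joint arm with a two-finger parallel gripper is mounted at the origin on the work surface. World frame = base frame: x ahead of the robot, y to its left, z up, the work surface at z = 0. Lengths are in m, angles in rad, forces in N, time in s.
With the tool pointing down it reaches from about 0.25 to 0.775 m from the base axis. Payload 4 kg.
Tool frame: the origin (TCP) lies at the very end of the fingers, on their centre line; the grasp point (between the pads) lies 19 mm behind it; z points along the fingers, y is the line along which they close (so a half turn about z gives the same grasp; the last joint's range is limited). The gripper opens to 94 mm and grips with 3 to 60 N. Pads are 16 mm wide; open, the fingers measure 119 mm over their backs; the gripper's body (75 mm by 177 mm) begins 78 mm behind the grasp point.
Start: joints at [1.07, 0.087, 1.371, -0, 1.684, -0.103], TCP at [0.213, 0.507, 0.181] pointing down, gripper open.
Joint ranges: [-3.1, 3.1], [-0.76, 2.03], [0.27, 2.55], [-1.08, 4.22], [0.17, 2.65], [-2.57, 2.57]. Speed limits (rad/s): [2.79, 2.79, 3.14, 3.14, 3.14, 3.14].

## Interface

Orientations are given as [roll, pitch, yaw] about the fixed x, y, z axes, in that order (R = Rz(yaw) Ry(pitch) Rx(roll)).
In Python, from plant import arm gives the robot as it stands. The module is installed in compiled form; this text tells all that it offers.
- The arm moves only by the shell command python3 -m inch 'ROWS'. ROWS is JSON, a list of rows, each a list of 7 numbers: the shift along the world's x, y, z in mm, then the turn, a rotation vector about the world's x, y, z in rad, then the closure, from 0 (fully open) to 1 (shut). A call has 1 to 12 rows; each row shifts and turns the commanded pose from where the row before left it; what a row does not reach is not made up. A row lasts 1/8 s, in which the tool goes at most 62.5 mm and 10.7 degrees, less where a joint would pass 70% of its speed; a pose out of reach is approached as far as the arm can. A call is refused whole if a number of a shift passes 62.5 or a number of a turn 0.188, either way. A call with a gripper value outside its range is refused whole. The fingers move at their own pace and stop on an object; the grip force is fixed at half the most. Time passes only in rows, so rows that do not move let the fingers close. It gives the time, the measured TCP pose, the force, the opening and the grip force at its end, in the units of the state.
- arm.read_state(): the state, without advancing time (a new reading comes with each control period).
- arm.camera(name): name is "scene" or "top"; returns the picture (480x640x3 uint8, red, green, blue); there is no depth.
- arm.get_calibration(name): a dict with "mtx" (3x3 intrinsics, pixels), "k1" (the pictures are not rectified: a ray, as slopes to the right and down, at radius r is drawn at 1 + k1 r^2 times it, then the intrinsics apply), "world_to_cam" (4x4, takes a point from world to camera coordinates). Camera axes: x right, y up, looking along -z (the intrinsics and any distortion apply to the point x, -y, -z); pixel columns grow to the right and rows downward; lengths in m; the calibration is good to about 2 mm. A picture is of the moment at which its call begins. get_calibration takes no time and is no camera call.
- arm.sign_off(): hands the job in; it is judged then, once.
The state is a dict: "time_s": time; "joints": joint angles; "dq": joint speeds; "effort": joint torques, N m; "ee_pos": TCP position; "tool_rot": TCP orientation; "contact_force": force on the tool from outside, world axes, zero at the start; "torque": the same for the moment, N m; "opening": finger opening in m; "finger_force": force on a finger pad.
Only numpy, scipy, OpenCV 4.12 (cv2) and the standard library are available. Lean on these libraries where they do the work, as an engineer would, in place of code of your own. Each camera call takes 0.05 s, during which the arm holds its last target. There are 200 camera calls.

## Task

Press the plug of each of the three white sample pots straight down, one after another where they stand, until its yellow band has just gone under the rim (about 5 mm), gently and never to the stop, and feel how hard each pushes back. Then seat the firmest pot upright and fully home in the red socket of the kit case, let go of it, and with the fingers proof-press its plug there once more, holding about 10 N for half a second, which only the firmest bears with hardly any sinking. Leave the two softer pots standing where they are and disturb nothing else.

Things in the scene. Friction and masses are not known exactly. Their poses are not given: they have to be found in the camera images.
- sample_a_center (a point): Sample pot: upright white plastic pot, 44 mm diameter, 44 mm high, about 150 g (varies). One of three that look alike; letters say nothing about firmness. This point is on its axis half-way up, 22 mm above its underside; z is up along the axis. A dark plug stands up out of its top.
- plug_a_top (a point): Centre of the flat top of the plug of pot a. The plug is a dark blue-grey cylinder of 28 mm diameter, backed by foam, that stands 14 mm out of the pot (top 58 mm above the pot's underside) when not pressed; the lowest 5 mm of that is a yellow band.
- plug_a (a joint): How far plug a is pressed in, in m: 0 fully out, 0.005 yellow band just under the rim, 0.010 the stop. Starts 0 to 0.0015. Slow foam: it stays where it was pressed. The force needed rises with depth; at 5 mm about 3 N (softest), 6 N (middle), 12 N (firmest) while moving, some N less once held still. After 5 mm the firmest bears 10 N with hardly any sinking; the middle one would sink past 8 mm.
- sample_b_center (a point): Sample pot: upright white plastic pot, 44 mm diameter, 44 mm high, about 150 g (varies). One of three that look alike; letters say nothing about firmness. This point is on its axis half-way up, 22 mm above its underside; z is up along the axis. A dark plug stands up out of its top.
- plug_b_top (a point): Centre of the flat top of the plug of pot b. The plug is a dark blue-grey cylinder of 28 mm diameter, backed by foam, that stands 14 mm out of the pot (top 58 mm above the pot's underside) when not pressed; the lowest 5 mm of that is a yellow band.
- plug_b (a joint): How far plug b is pressed in, in m: 0 fully out, 0.005 yellow band just under the rim, 0.010 the stop. Starts 0 to 0.0015. Slow foam: it stays where it was pressed. The force needed rises with depth; at 5 mm about 3 N (softest), 6 N (middle), 12 N (firmest) while moving, some N less once held still. After 5 mm the firmest bears 10 N with hardly any sinking; the middle one would sink past 8 mm.
- sample_c_center (a point): Sample pot: upright white plastic pot, 44 mm diameter, 44 mm high, about 150 g (varies). One of three that look alike; letters say nothing about firmness. This point is on its axis half-way up, 22 mm above its underside; z is up along the axis. A dark plug stands up out of its top.
- plug_c_top (a point): Centre of the flat top of the plug of pot c. The plug is a dark blue-grey cylinder of 28 mm diameter, backed by foam, that stands 14 mm out of the pot (top 58 mm above the pot's underside) when not pressed; the lowest 5 mm of that is a yellow band.
- plug_c (a joint): How far plug c is pressed in, in m: 0 fully out, 0.005 yellow band just under the rim, 0.010 the stop. Starts 0 to 0.0015. Slow foam: it stays where it was pressed. The force needed rises with depth; at 5 mm about 3 N (softest), 6 N (middle), 12 N (firmest) while moving, some N less once held still. After 5 mm the firmest bears 10 N with hardly any sinking; the middle one would sink past 8 mm.
- kit: Open black kit case, fixed to the bench, underside on the bench. Origin at the underside of the case, midway between its two halves; x towards its opened lid, y towards the cube compartments. The half at -y is a red block 100 x 100 mm, 14 mm high, with one round socket; the half at +y is four compartments, walls 22 mm high, holding three 25 mm cubes; the lid lies flat at x 58 to 158 mm, 10 mm high.
- kit_socket (a point): Centre of the mouth of the round socket in the red block, 14 mm above the bench, z up. Socket 47 mm wide, 8 mm deep with a flat bottom; a pot seated in it has its centre point 14 mm above this point.
- calculator_center (a point): Bystander: teal calculator lying flat, 130 x 75 x 14 mm; its centre, x along its length.
- weight: Bystander: brass weight, 25 mm diameter, 36 mm high, upright; origin at its underside.
- stopper: Bystander: reddish rubber stopper, 38 mm diameter, 28 mm high; origin at its underside.
- beaker: Bystander: glass beaker, 84 mm diameter, 110 mm high, on the blue tray; origin at its underside.
- ruler: Bystander: yellow ruler lying flat, 30 x 300 x 4 mm, length along y; origin at its underside centre.
- cube_brass_center (a point): Bystander: 25 mm brass cube in the kit; its centre.
- cube_wood_center (a point): Bystander: 25 mm wooden cube in the kit; its centre.
- cube_alu_center (a point): Bystander: 25 mm aluminium cube in the kit; its centre.
- tray: Blue tray, 300 x 220 mm, rim 18 mm high, on the right with the beaker and a glass cylinder 160 mm tall; fixed. Origin at its underside centre.
There are look-alikes about, which are no part of the job. Leave any purple look-alike of the part that bears sample_c_center alone. Leave any purple look-alike of the part that bears sample_a_center alone.

How it is judged:
On the way, in this order (a step that is already met when the one before it is completed fails the run):
1. all three plugs have been pressed 4 to 7.5 mm in, each pot still where it stood (within 30 mm) (value of joint plug_a between 0.004 and 0.0075 m and value of joint plug_b between 0.004 and 0.0075 m and value of joint plug_c between 0.004 and 0.0075 m and distance of each of sample_a_center, sample_b_center, sample_c_center from where it was at the start of the episode below 0.03 m and angle between each of sample_a_center, sample_b_center, sample_c_center's own z axis and vertical below 0.1 rad), for 0.1 s.
2. a pot seated in the red socket bears more than 8 N of the fingers on its plug, for 0.2 s, with the plug still 4 to 7.5 mm in (((horizontal distance between sample_a_center and kit_socket below 0.004 m and z of sample_a_center in the frame of kit_socket below 0.0165 m and angle between sample_a_center's own z axis and vertical below 0.06 rad and value of joint plug_a between 0.004 and 0.0075 m and contact force between plug_a and the fingers above 8 N) or (horizontal distance between sample_b_center and kit_socket below 0.004 m and z of sample_b_center in the frame of kit_socket below 0.0165 m and angle between sample_b_center's own z axis and vertical below 0.06 rad and value of joint plug_b between 0.004 and 0.0075 m and contact force between plug_b and the fingers above 8 N) or (horizontal distance between sample_c_center and kit_socket below 0.004 m and z of sample_c_center in the frame of kit_socket below 0.0165 m and angle between sample_c_center's own z axis and vertical below 0.06 rad and value of joint plug_c between 0.004 and 0.0075 m and contact force between plug_c and the fingers above 8 N))), for 0.2 s.
At the end, for the whole second after the job is handed in: The firmest pot stands upright (within 0.06 rad) in the red socket, within 4 mm of its centre and within 2.5 mm of fully home, at rest; the other two stand upright within 30 mm of where they were; all three plugs are 4 to 7.5 mm in (value of joint plug_a between 0.004 and 0.0075 m and value of joint plug_b between 0.004 and 0.0075 m and value of joint plug_c between 0.004 and 0.0075 m and ((horizontal distance between sample_a_center and kit_socket below 0.004 m and z of sample_a_center in the frame of kit_socket below 0.0165 m and angle between sample_a_center's own z axis and vertical below 0.06 rad and linear speed of sample_a below 0.01 m/s and distance of each of sample_b_center, sample_c_center from where it was at the start of the episode below 0.03 m and angle between each of sample_b_center, sample_c_center's own z axis and vertical below 0.1 rad) or (horizontal distance between sample_b_center and kit_socket below 0.004 m and z of sample_b_center in the frame of kit_socket below 0.0165 m and angle between sample_b_center's own z axis and vertical below 0.06 rad and linear speed of sample_b below 0.01 m/s and distance of each of sample_a_center, sample_c_center from where it was at the start of the episode below 0.03 m and angle between each of sample_a_center, sample_c_center's own z axis and vertical below 0.1 rad) or (horizontal distance between sample_c_center and kit_socket below 0.004 m and z of sample_c_center in the frame of kit_socket below 0.0165 m and angle between sample_c_center's own z axis and vertical below 0.06 rad and linear speed of sample_c below 0.01 m/s and distance of each of sample_a_center, sample_b_center from where it was at the start of the episode below 0.03 m and angle between each of sample_a_center, sample_b_center's own z axis and vertical below 0.1 rad))); the robot touches nothing.
It fails at once if a plug is rammed: pressed in more than 8.5 mm, or with more than 22 N (value of joint any of plug_a, plug_b, plug_c above 0.0085 m or contact force between any of plug_a, plug_b, plug_c and anything else above 22 N).
It fails at once if a pot is knocked over, or a second pot is carried off (two pots over 40 mm from where they stood) (angle between any of sample_a_center, sample_b_center, sample_c_center's own z axis and vertical above 0.6 rad or distance of each of sample_a_center, sample_b_center from where it was at the start of the episode above 0.04 m or distance of each of sample_b_center, sample_c_center from where it was at the start of the episode above 0.04 m or distance of each of sample_a_center, sample_c_center from where it was at the start of the episode above 0.04 m).
It fails at once if a bystander is moved more than 30 mm (distance of any of calculator_center, weight, stopper, beaker, ruler, cube_brass_center, cube_wood_center, cube_alu_center from where it was at the start of the episode above 0.03 m).
It also fails if it takes over 72 s, if anything falls off the work surface, if the arm or the gripper's body presses on something with over 40 N, if the wrist force passes 120 N, or if a joint passes its speed limit or range.

## Working session

There is one attempt and no reset: what is moved stays moved. The work goes in short steps, Python scripts to look and compute and a shell command to move; the robot and the scene stay as the last step left them, time stands still between calls to the robot, and variables do not carry over. Pictures are saved under pics/ and viewed, at most 10 in all, crops included, and the job is handed in when it is done.

```bash
mkdir -p pics; python3 - <<'E'
from plant import arm
import cv2
for n in("scene","top"):
    cv2.imwrite(f"pics/{n}0.png",arm.camera(n)[...,::-1]); c=arm.get_calibration(n); print(n,c)
print(arm.read_state())
E
```

```text
scene {'mtx': array([[555.60359563,   0.        , 313.31927251],
       [  0.        , 555.60359563, 236.36777811],
       [  0.        ,   0.        ,   1.        ]]), 'k1': 0.05020204254912835, 'world_to_cam': array([[ 5.49345119e-01,  8.35595493e-01, -3.34996373e-04,
        -2.57303146e-01],
       [-5.98404072e-01,  3.93688236e-01,  6.97798065e-01,
         3.40862107e-01],
       [ 5.83208802e-01, -3.83131498e-01,  7.16294456e-01,
        -1.76920948e+00],
       [ 0.00000000e+00,  0.00000000e+00,  0.00000000e+00,
         1.00000000e+00]])}
top {'mtx': array([[449.67274507,   0.        , 320.10708888],
       [  0.        , 449.67274507, 238.85632051],
       [  0.        ,   0.        ,   1.        ]]), 'k1': 0.008464145783736558, 'world_to_cam': array([[-0.00979928, -0.99981769,  0.01638798, -0.09277028],
       [ 0.98041207, -0.00638246,  0.19685386, -0.583917  ],
       [-0.19671338,  0.01799599,  0.98029587, -0.91694745],
       [ 0.        ,  0.        ,  0.        ,  1.        ]])}
{'time_s': 0.1, 'joints': array([ 1.06990334e+00,  8.79026429e-02,  1.37209314e+00, -1.32945761e-05,
        1.68358941e+00, -1.03105313e-01]), 'dq': array([ 4.83996752e-04, -1.89272415e-03, -4.48730110e-03,  7.04830714e-04,
       -9.28908308e-05, -1.13598157e-03]), 'effort': array([ 2.60220222e-03, -3.41248941e+01, -3.03300619e+01,  7.19216047e-02,
        3.04638525e-02, -9.44388989e-05]), 'ee_pos': array([0.21281048, 0.50657653, 0.17951455]), 'tool_rot': array([-3.13960934e+00, -1.91934634e-04,  2.74380330e+00]), 'contact_force': array([-0.79592381,  0.79472041, -0.44927772]), 'torque': array([-0.00832337, -0.01141348,  0.05316986]), 'finger_force': 0.0, 'opening': 0.09391808891882368}
```

View pics/scene0.png

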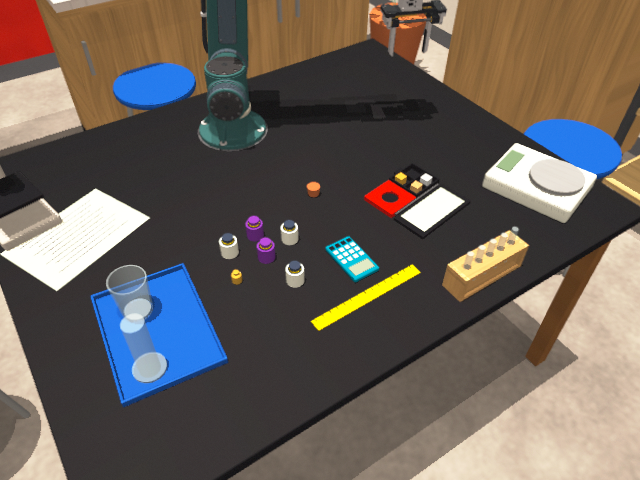

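View pics/top0.png

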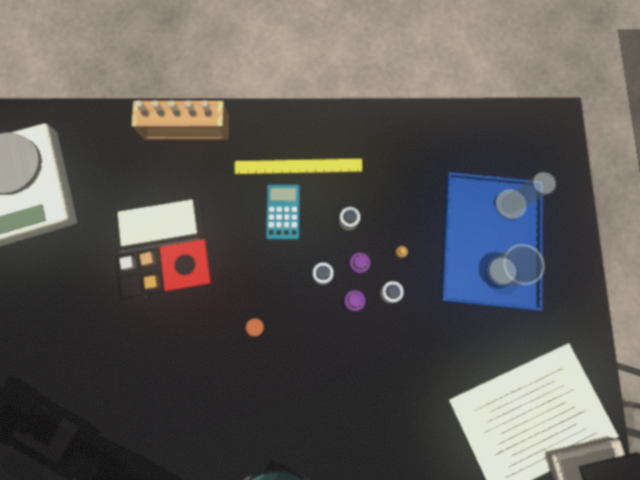

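The scene view shows white pots at (229,245), (289,232) and (295,273), with purple look-alikes at (255,228) and (265,250). In the top view the white pots are at (350,217), (323,272) and (392,291), the purple ones at (360,262) and (355,300), and the red socket at (185,264). The white ones fit the description, so I'll confirm them in an enlarged crop and measure.

```bash
cat > h.py <<'E'
from plant import arm
import cv2, numpy as np
def ray(n,u,v):
    c=arm.get_calibration(n);K=c["mtx"];M=c["world_to_cam"]
    d=np.array([(u-K[0,2])/K[0,0],(v-K[1,2])/K[1,1]]);s=d.copy()
    for _ in range(20): s=d/(1+c["k1"]*(s@s))
    R=M[:3,:3];o=-R.T@M[:3,3];w=R.T@np.array([s[0],-s[1],-1]);return o,w/np.linalg.norm(w)
def onz(n,u,v,z):
    o,w=ray(n,u,v);return o+w*(z-o[2])/w[2]
def cross(r1,r2):
    (a,u),(b,v)=r1,r2
    t=np.linalg.lstsq(np.c_[u,-v],b-a,rcond=None)[0]
    p,q=a+t[0]*u,b+t[1]*v;return (p+q)/2,np.linalg.norm(p-q)
def proj(n,p):
    c=arm.get_calibration(n);K=c["mtx"];q=c["world_to_cam"]@np.r_[p,1]
    s=np.array([q[0],-q[1]])/-q[2];s=s*(1+c["k1"]*(s@s));return K[:2,:2]@s+K[:2,2]
E
python3 - <<'E'
from h import *
t=arm.camera("top");s=arm.camera("scene")
a=cv2.resize(t[195:320,300:420],(390,406),interpolation=cv2.INTER_CUBIC)
b=cv2.resize(s[205:300,210:310],(400,380),interpolation=cv2.INTER_CUBIC)
b=cv2.copyMakeBorder(b,0,26,0,0,cv2.BORDER_CONSTANT)
cv2.imwrite("pics/crop1.png",np.hstack([a,b])[...,::-1])
h=cv2.cvtColor(t,cv2.COLOR_RGB2HSV);print("h at plugs",h[217,350],h[272,323],h[291,392],t[264,185])
white=((h[...,1]<60)&(h[...,2]>110)).astype(np.uint8)
for (u,v) in [(350,217),(323,272),(392,291)]:
    m=np.zeros_like(white);m[v-20:v+20,u-20:u+20]=white[v-20:v+20,u-20:u+20]
    cs,hi=cv2.findContours(m,cv2.RETR_CCOMP,cv2.CHAIN_APPROX_NONE)
    for c,x in zip(cs,hi[0]):
        if cv2.contourArea(c)<30: continue
        (cu,cv),(w,hh),_=cv2.fitEllipse(c)
        hole=x[3]>=0; print((u,v),"plug" if hole else "outer",np.round([cu,cv,w,hh],1),onz("top",cu,cv,.057 if hole else .040).round(4))
red=((h[...,1]>150)&((h[...,0]<8)|(h[...,0]>172))&(h[...,2]>120)).astype(np.uint8);red[:,:150]=0;red[:,220:]=0
cs,hi=cv2.findContours(red,cv2.RETR_CCOMP,cv2.CHAIN_APPROX_NONE)
for c,x in zip(cs,hi[0]):
    if cv2.contourArea(c)<60: continue
    if x[3]>=0:
        (cu,cvv),(w,hh),_=cv2.fitEllipse(c);print("hole",cu,cvv,w,hh,onz("top",cu,cvv,.014))
    else:
        r=cv2.minAreaRect(c);print("block",r,[onz("top",*p,.014).round(4) for p in cv2.boxPoints(r)],onz("top",*r[0],.014))
E
```

```text
h at plugs [107  40 103] [111  39 111] [111  44 111] [69 58 56]
(350, 217) outer [349.7 216.8  20.3  20.7] [ 0.6368 -0.1645  0.04  ]
(350, 217) plug [349.5 216.3  12.8  13. ] [ 0.6336 -0.1627  0.057 ]
(323, 272) outer [322.7 272.5  20.8  21.3] [ 0.512  -0.1028  0.04  ]
(323, 272) plug [322.1 272.8  12.2  12.8] [ 0.5092 -0.1011  0.057 ]
(392, 291) outer [392.4 291.4  21.3  21.4] [ 0.4697 -0.2535  0.04  ]
(392, 291) plug [391.6 291.4  11.6  13. ] [ 0.4683 -0.2487  0.057 ]
block ((184.21621704101562, 264.79730224609375), (45.04532241821289, 48.16890335083008), 80.53767395019531) [array([0.5769, 0.269 , 0.014 ]), array([0.5944, 0.1636, 0.014 ]), array([0.4937, 0.1431, 0.014 ]), array([0.4772, 0.2467, 0.014 ])] [0.53503638 0.20565233 0.014     ]
hole 184.5182647705078 264.4128723144531 20.44689178466797 21.63524055480957 [0.53589704 0.20502511 0.014     ]
```

View pics/crop1.png

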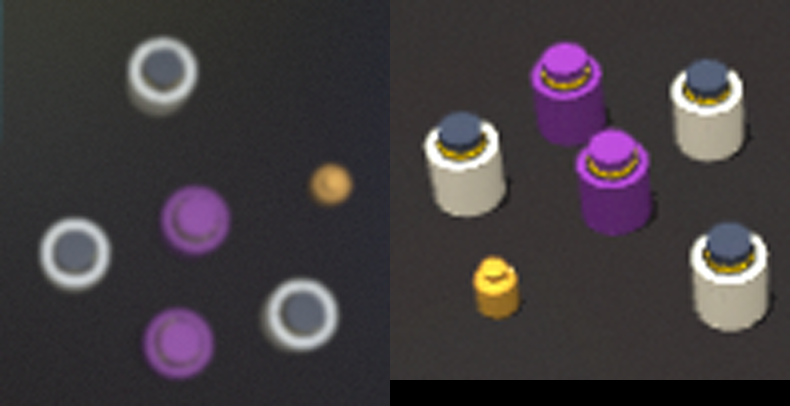

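```bash
python3 - <<'E'
from h import *
for t,s in [((349.5,216.3),(294.7,264.5)),((322.1,272.8),(289.2,223.5)),((391.6,291.4),(227.5,237.2))]:
    P,e=cross(ray("top",*t),ray("scene",*s)); print(P.round(4),"gap",round(e,4),onz("scene",*s,.057).round(4))
print("proj",[proj("scene",p).round(1) for p in([.6336,-.1627,.057],[.5092,-.1011,.057],[.4683,-.2487,.057])])
s=arm.camera("scene");h=cv2.cvtColor(s,cv2.COLOR_RGB2HSV)
m=((h[...,1]>150)&((h[...,0]<8)|(h[...,0]>172))&(h[...,2]>150)).astype(np.uint8)
m[:,:355]=0;m[:,420:]=0;m[:170]=0;m[225:]=0
cs,hi=cv2.findContours(m,cv2.RETR_CCOMP,cv2.CHAIN_APPROX_NONE)
for c,x in zip(cs,hi[0]):
    if x[3]>=0 and cv2.contourArea(c)>60:
        (u,v),a,_=cv2.fitEllipse(c);print("hole",u,v,a,onz("scene",u,v,.014),cross(ray("top",184.5,264.4),ray("scene",u,v)))
for n,(u,v) in {"p1":(360,262),"p2":(355,300)}.items(): print(n,onz("top",u,v,.05).round(3))
for n,(u,v) in {"brass":(402,251),"stop":(255,327)}.items(): print(n,onz("top",u,v,.03).round(3))
E
```

```text
[ 0.6349 -0.1624  0.0533] gap 0.0014 [ 0.638  -0.1634  0.057 ]
[ 0.5102 -0.1007  0.0521] gap 0.0012 [ 0.5148 -0.1026  0.057 ]
[ 0.4684 -0.2505  0.0516] gap 0.0019 [ 0.4729 -0.2532  0.057 ]
proj [array([293.9, 263.2]), array([288.6, 222. ]), array([228.3, 235.3])]
hole 389.5712890625 196.62753295898438 (11.274823188781738, 17.397645950317383) [0.53826515 0.20397352 0.014     ] (array([0.53629423, 0.20579061, 0.01162615]), np.float64(0.00010256732604753399))
p1 [ 0.533 -0.184  0.05 ]
p2 [ 0.451 -0.171  0.05 ]
brass [ 0.56 -0.28  0.03]
stop [0.397 0.043 0.03 ]
```

The arm has to come over pot P2 near (0.511,-0.102) first, with the fingers closed. The two views agree to within 3 mm.

```bash
python3 -m inch '[[27,-55,-4,0,0,0,1],[27,-55,-4,0,0,0,1],[27,-55,-4,0,0,0,1],[27,-55,-4,0,0,0,1],[27,-55,-4,0,0,0,1],[27,-55,-4,0,0,0,1],[27,-55,-4,0,0,0,1],[27,-55,-4,0,0,0,1],[27,-55,-4,0,0,0,1],[27,-55,-4,0,0,0,1],[28,-58,-5,0,0,0,1],[0,0,0,0,0,0,1]]'
```

```text
time_s: 1.75
ee_pos: [0.5105, -0.1026, 0.1342]
tool_rot: [-3.141, -0.002, 2.738]
contact_force: [0.4, -0.0, 0.2]
opening: 0.0003
finger_force: 0.0
```

```bash
python3 -m inch '[[0,0,-20,0,0,0,1],[0,0,-20,0,0,0,1],[0,0,-20,0,0,0,1],[0,0,-10,0,0,0,1],[0,0,-3,0,0,0,1],[0,0,0,0,0,0,1]]'; python3 -m inch '[[0,0,-1,0,0,0,1],[0,0,-1,0,0,0,1]]';python3 -m inch '[[0,0,-1,0,0,0,1]]'
```

```text
time_s: 2.5
ee_pos: [0.5105, -0.0988, 0.0633]
tool_rot: [3.141, 0.001, 2.744]
contact_force: [-0.4, -0.1, 0.2]
opening: 0.0004
finger_force: 0.0
time_s: 2.75
ee_pos: [0.5106, -0.0992, 0.0614]
tool_rot: [3.141, 0.001, 2.744]
contact_force: [0.5, -0.5, 0.5]
opening: -0.0
finger_force: 0.0
time_s: 2.88
ee_pos: [0.5103, -0.0992, 0.06]
tool_rot: [3.141, 0.0, 2.744]
contact_force: [-0.3, 0.1, 0.7]
opening: 0.0003
finger_force: 0.0
```

```bash
python3 -m inch '[[1,-2,0,0,0,0,1],[0,0,-1,0,0,0,1]]';for i in 1;do python3 -m inch '[[0,0,-1,0,0,0,1]]';python3 -m inch '[[0,0,-1,0,0,0,1]]';python3 -m inch '[[0,0,-1,0,0,0,1]]';done
```

```text
time_s: 3.12
ee_pos: [0.5114, -0.1013, 0.0588]
tool_rot: [3.141, 0.0, 2.744]
contact_force: [0.7, 0.1, 0.5]
opening: 0.0005
finger_force: 0.0
time_s: 3.25
ee_pos: [0.5112, -0.1011, 0.0577]
tool_rot: [3.142, -0.0, 2.744]
contact_force: [1.1, -0.2, -0.4]
opening: 0.0003
finger_force: 0.0
time_s: 3.38
ee_pos: [0.5111, -0.101, 0.0567]
tool_rot: [3.141, -0.0, 2.744]
contact_force: [0.5, -0.2, 0.7]
opening: 0.0004
finger_force: 0.0
time_s: 3.5
ee_pos: [0.5111, -0.101, 0.0557]
tool_rot: [3.142, -0.0, 2.744]
contact_force: [0.2, 0.4, -0.1]
opening: -0.0003
finger_force: 0.0
```

```bash
python3 -m inch '[[0,0,-1,0,0,0,1]]';python3 -m inch '[[0,0,-1,0,0,0,1]]'
```

```text
time_s: 3.62
ee_pos: [0.5112, -0.101, 0.0547]
tool_rot: [3.141, -0.0, 2.744]
contact_force: [0.2, 0.2, 0.1]
opening: 0.0009
finger_force: 0.0
time_s: 3.75
ee_pos: [0.5112, -0.101, 0.0537]
tool_rot: [3.142, 0.0, 2.744]
contact_force: [-0.0, 0.6, 0.3]
opening: 0.0006
finger_force: 0.0
```

```bash
python3 - <<'E'
from h import *
s=arm.camera("scene");b=cv2.resize(s[185:265,240:340],(800,600)[:2],interpolation=cv2.INTER_CUBIC)
cv2.imwrite("pics/c2.png",b[...,::-1])
print([arm.read_state()["contact_force"].round(2)])
E
```

```text
[array([ 0.12,  0.2 , -0.38])]
```

View pics/c2.png

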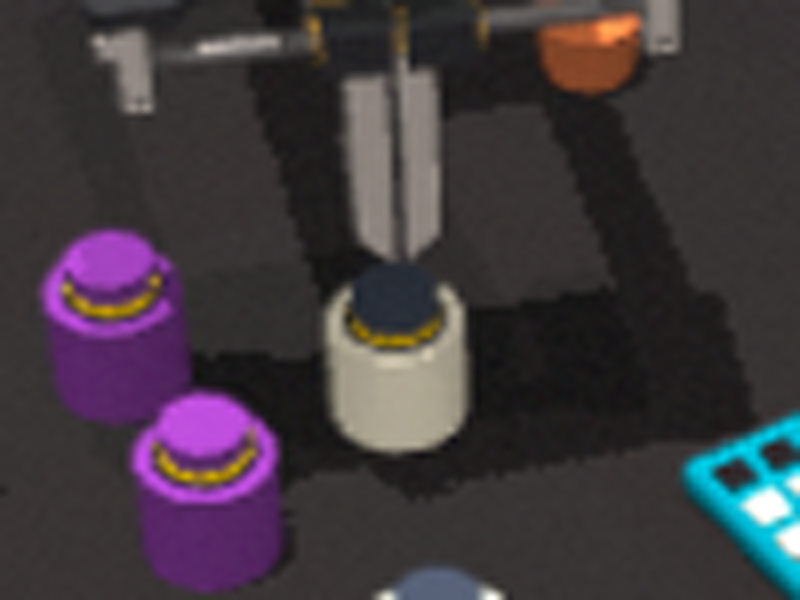

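The fingers sit behind or above the plug, with their tips near crop (405,262). The TCP reading projects onto the plug centre at crop (392,292), so I need to check the tip against its reading in free air.

```bash
python3 -m inch '[[0,0,30,0,0,0,1],[0,0,30,0,0,0,1],[0,0,0,0,0,0,1]]'; python3 - <<'E'
from h import *
p=arm.read_state()["ee_pos"]
out=[]
for n in("scene","top"):
    s=arm.camera(n);u=proj(n,p);print(n,p,u)
    x,y=int(u[0])-40,int(u[1])-60
    b=cv2.resize(s[y:y+120,x:x+80],None,fx=5,fy=5,interpolation=cv2.INTER_CUBIC)
    q=((u-[x,y])*5).astype(int);cv2.drawMarker(b,(int(q[0]),int(q[1])),(0,255,0),0,12,1);out.append(b)
cv2.imwrite("pics/c3.png",np.hstack(out)[...,::-1])
E
```

```text
time_s: 4.18
ee_pos: [0.5132, -0.1016, 0.1166]
tool_rot: [3.141, 0.006, 2.744]
contact_force: [1.1, -0.0, 0.1]
opening: 0.0005
finger_force: 0.0
scene [ 0.51315379 -0.10162397  0.1165631 ] [288.4251502  205.38709369]
top [ 0.51315379 -0.10162397  0.1165631 ] [322.94632746 267.27443542]
```

View pics/c3.png

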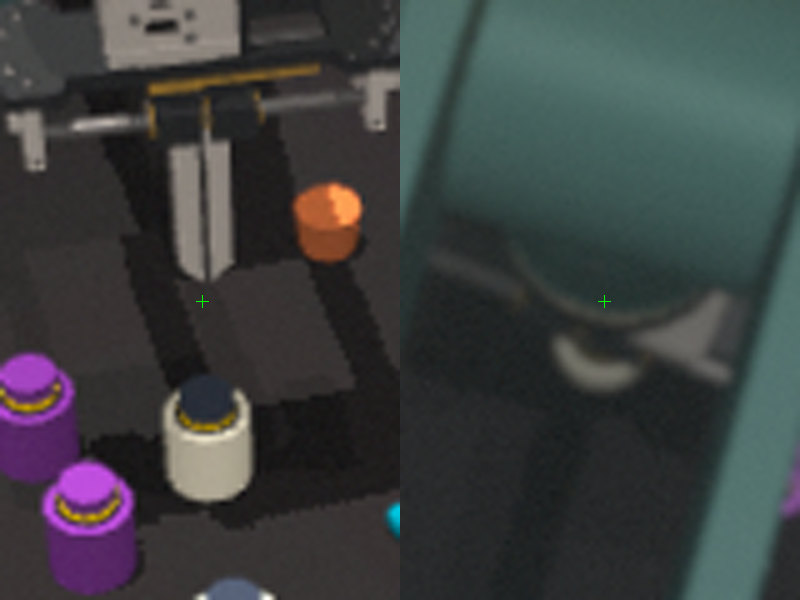

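The tip shows about 4 px above its projected TCP. To tell a z bias from a lateral one, I'll feel the bare bench 80 mm to the left.

```bash
python3 -m inch '[[0,40,0,0,0,0,1],[0,40,-30,0,0,0,1],[0,0,-40,0,0,0,1],[0,0,-26,0,0,0,1],[0,0,-6,0,0,0,1],[0,0,-5,0,0,0,1],[0,0,0,0,0,0,1]]'|head -4; for i in 1;do python3 -m inch '[[0,0,-2,0,0,0,1],[0,0,-2,0,0,0,1]]'|sed -n '2p;4p';python3 -m inch '[[0,0,-2,0,0,0,1]]'|sed -n '2p;4p';python3 -m inch '[[0,0,-1,0,0,0,1]]'|sed -n '2p;4p';done
```

```text
time_s: 5.15
ee_pos: [0.5116, -0.0213, 0.0073]
tool_rot: [3.141, 0.001, 2.743]
contact_force: [0.9, 0.3, 0.0]
ee_pos: [0.5118, -0.0212, 0.0035]
contact_force: [1.3, 0.3, -0.8]
ee_pos: [0.5114, -0.0211, 0.001]
contact_force: [-1.2, 0.0, -0.1]
ee_pos: [0.5111, -0.021, -0.0003]
contact_force: [0.3, -0.5, 0.1]
```

```bash
f(){ sed -n '2p;4p'; }; python3 -m inch '[[0,0,-1,0,0,0,1]]'|f;python3 -m inch '[[0,0,-1,0,0,0,1]]'|f;python3 -m inch '[[0,0,-1,0,0,0,1]]'|f; python3 -m inch '[[0,0,-1,0,0,0,1]]'|f
```

```text
ee_pos: [0.5111, -0.021, -0.0013]
contact_force: [-0.1, -0.2, -0.7]
ee_pos: [0.5112, -0.0211, -0.0023]
contact_force: [-0.6, -0.2, 0.1]
ee_pos: [0.5112, -0.0211, -0.0033]
contact_force: [0.7, 0.6, 0.2]
ee_pos: [0.5112, -0.021, -0.0043]
contact_force: [-0.5, 0.1, 0.3]
```

```bash
f(){ sed -n '2p;4p'; }; python3 -m inch '[[0,0,-1,0,0,0,1],[0,0,-1,0,0,0,1]]'|f;python3 -m inch '[[0,0,-1,0,0,0,1]]'|f;python3 -m inch '[[0,0,-1,0,0,0,1]]'|f; python3 -m inch '[[0,0,-1,0,0,0,1]]'|f
```

```text
ee_pos: [0.5112, -0.0211, -0.0063]
contact_force: [-0.6, 0.5, -0.8]
ee_pos: [0.5112, -0.021, -0.0073]
contact_force: [-0.4, 0.5, 0.8]
ee_pos: [0.5112, -0.021, -0.0083]
contact_force: [0.3, -0.3, 0.6]
ee_pos: [0.5112, -0.021, -0.0093]
contact_force: [0.8, -0.0, -0.6]
```

```bash
f(){ sed -n '2p;4p'; }; python3 -m inch '[[0,0,-1,0,0,0,1]]'|f;python3 -m inch '[[0,0,-1,0,0,0,1]]'|f;python3 -m inch '[[0,0,-1,0,0,0,1]]'|f; python3 -m inch '[[0,0,-0.5,0,0,0,1]]'|f
```

```text
ee_pos: [0.5112, -0.021, -0.0103]
contact_force: [-0.4, -0.6, 0.6]
ee_pos: [0.5112, -0.021, -0.0113]
contact_force: [1.1, -0.2, -0.2]
ee_pos: [0.5112, -0.0211, -0.0123]
contact_force: [-0.1, -0.6, 0.2]
ee_pos: [0.5111, -0.0211, -0.0128]
contact_force: [-0.4, 0.5, -0.3]
```

```bash
f(){ sed -n '2p;4p'; }; python3 -m inch '[[0,0,-1,0,0,0,1]]'|f;python3 -m inch '[[0,0,-1,0,0,0,1]]'|f;python3 -m inch '[[0,0,-1,0,0,0,1]]'|f; python3 -m inch '[[0,0,-1,0,0,0,1]]'|f
```

```text
ee_pos: [0.5112, -0.0211, -0.0137]
contact_force: [0.0, -0.5, 0.4]
ee_pos: [0.5112, -0.021, -0.0148]
contact_force: [0.1, 0.5, -0.2]
ee_pos: [0.5111, -0.021, -0.0158]
contact_force: [0.3, 0.2, 0.7]
ee_pos: [0.5112, -0.0211, -0.0168]
contact_force: [-0.2, 0.0, 0.7]
```

```bash
python3 - <<'E'
from h import *
st=arm.read_state();p=st["ee_pos"];print(p,st["joints"].round(3),st["effort"].round(1))
n="scene"
s=arm.camera(n);u=proj(n,p);print(u)
x,y=int(u[0])-60,int(u[1])-60
b=cv2.resize(s[y:y+90,x:x+120],None,fx=6,fy=6,interpolation=cv2.INTER_CUBIC)
q=((u-[x,y])*6).astype(int);cv2.drawMarker(b,(int(q[0]),int(q[1])),(0,255,0),0,12,1)
cv2.imwrite("pics/c4.png",b[...,::-1])
E
```

```text
[ 0.51117082 -0.02105142 -0.01680851] [-0.152  0.13   1.73   0.     1.281 -1.325] [ -0.  -32.4 -26.8   0.    0.1   0. ]
[315.5495931  230.73331683]
```

View pics/c4.png

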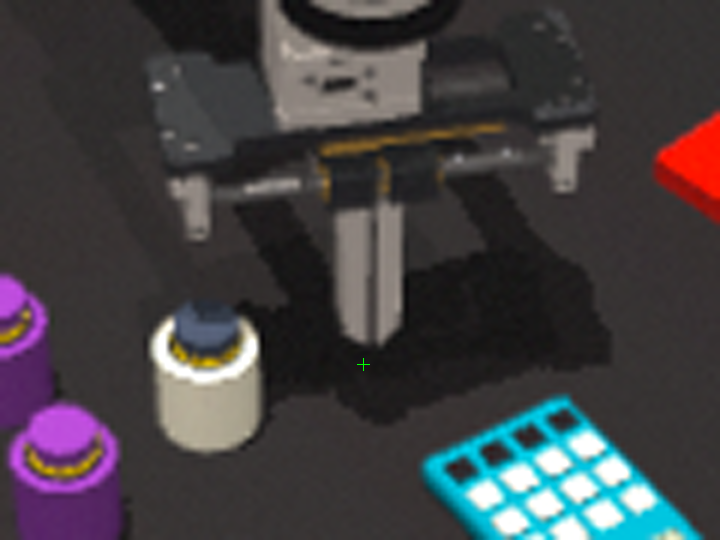

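The tip is still clear of the bench (crop (372,345) against its reading at (363,364)), so the z reading is well low. I'll keep feeling down.

```bash
f(){ sed -n '2p;4p'; }; python3 -m inch '[[0,0,-1,0,0,0,1]]'|f;python3 -m inch '[[0,0,-1,0,0,0,1]]'|f;python3 -m inch '[[0,0,-1,0,0,0,1]]'|f; python3 -m inch '[[0,0,-0.5,0,0,0,1]]'|f
```

```text
ee_pos: [0.5112, -0.0211, -0.0177]
contact_force: [-0.2, 0.2, 0.1]
ee_pos: [0.5112, -0.021, -0.0188]
contact_force: [0.3, -0.7, -0.2]
ee_pos: [0.5112, -0.0211, -0.0198]
contact_force: [-0.1, 0.2, 0.4]
ee_pos: [0.5111, -0.021, -0.0203]
contact_force: [1.1, 0.4, 1.1]
```

```bash
f(){ sed -n '2p;4p'; }; python3 -m inch '[[0,0,-0.5,0,0,0,1]]'|f;python3 -m inch '[[0,0,-0.5,0,0,0,1]]'|f;python3 -m inch '[[0,0,-0.5,0,0,0,1]]'|f; python3 -m inch '[[0,0,-0.5,0,0,0,1]]'|f
```

```text
ee_pos: [0.5111, -0.021, -0.0208]
contact_force: [0.0, 0.3, -1.1]
ee_pos: [0.5112, -0.021, -0.0212]
contact_force: [0.5, -0.6, 0.7]
ee_pos: [0.5112, -0.0211, -0.0217]
contact_force: [0.1, 1.6, -1.0]
ee_pos: [0.5112, -0.021, -0.0223]
contact_force: [-0.4, -0.8, -0.3]
```

```bash
f(){ sed -n '2p;4p'; }; python3 -m inch '[[0,0,-0.5,0,0,0,1],[0,0,-0.5,0,0,0,1]]'|f;python3 -m inch '[[0,0,-0.5,0,0,0,1]]'|f;python3 -m inch '[[0,0,-0.5,0,0,0,1]]'|f; python3 -m inch '[[0,0,-0.5,0,0,0,1]]'|f;python3 -m inch '[[0,0,-0.5,0,0,0,1]]'|f; python3 -m inch '[[0,0,-0.5,0,0,0,1]]'|f
```

```text
ee_pos: [0.5112, -0.0211, -0.0232]
contact_force: [0.8, 0.7, 0.6]
ee_pos: [0.5112, -0.021, -0.0238]
contact_force: [-0.3, -0.7, 0.4]
ee_pos: [0.5112, -0.021, -0.0242]
contact_force: [0.2, 0.3, 0.4]
ee_pos: [0.5112, -0.0211, -0.0246]
contact_force: [-1.4, 0.8, 2.1]
ee_pos: [0.5112, -0.021, -0.0246]
contact_force: [-2.2, 0.1, 6.0]
ee_pos: [0.5112, -0.021, -0.0247]
contact_force: [-2.6, 0.5, 8.2]
```

Contact with the bench came at a reading of -0.0245, so true z is the reading plus 24.5 mm. I'll check the lateral offset from the tip pixels of the last picture.

```bash
python3 - <<'E'
from h import *
print(onz("scene",317,227.5,.0077))
s=arm.camera("scene")
x0,y0=295,185
b=cv2.resize(s[y0:y0+60,x0:x0+60],None,fx=10,fy=10,interpolation=cv2.INTER_CUBIC)
cv2.imwrite("pics/c5.png",b[...,::-1])
print(proj("scene",arm.read_state()["ee_pos"]+[0,0,.0247])-[x0,y0])
E
python3 -m inch '[[0,0,10,0,0,0,1],[0,0,40,0,0,0,1],[0,0,40,0,0,0,1],[0,0,0,0,0,0,1]]'
```

```text
[ 0.52362192 -0.02482737  0.0077    ]
[20.57624556 41.22324337]
time_s: 10.25
ee_pos: [0.5144, -0.0216, 0.0686]
tool_rot: [3.139, 0.009, 2.744]
contact_force: [0.5, 0.0, -0.1]
opening: 0.0001
finger_force: 0.0
```

View pics/c5.png

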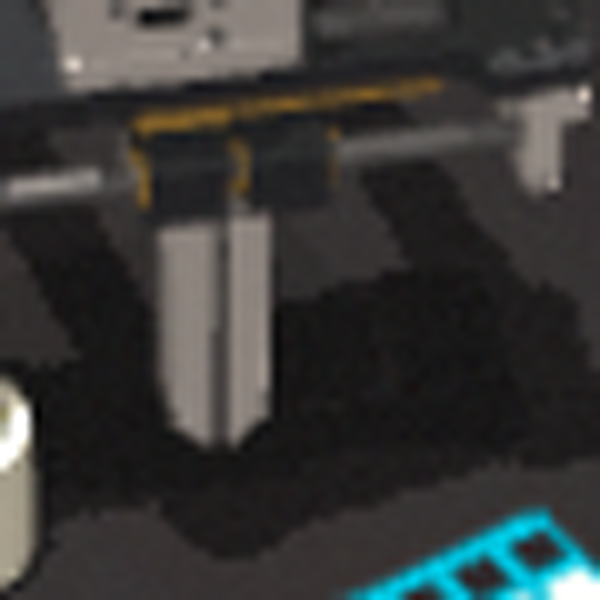

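The remaining lateral offset is only 2–3 mm. Now I'll press P2, where contact should come at a reading of about 0.033 and the target depth of 5.5 mm at about 0.028.

```bash
f(){ sed -n '2p;4p'; }; python3 -m inch '[[0,-40,0,0,0,0,1],[-1,-43,0,0,0,0,1],[0,0,-20,0,0,0,1],[0,0,-8,0,0,0,1],[0,0,0,0,0,0,1],[0,0,0,0,0,0,1]]'|f; python3 -m inch '[[0,0,-1,0,0,0,1]]'|f; python3 -m inch '[[0,0,-1,0,0,0,1]]'|f
```

```text
ee_pos: [0.5104, -0.1036, 0.0365]
contact_force: [0.1, -0.3, -0.9]
ee_pos: [0.5108, -0.1038, 0.0361]
contact_force: [0.3, 1.2, 0.0]
ee_pos: [0.5106, -0.1039, 0.0348]
contact_force: [-0.0, -0.3, 0.8]
```

```bash
f(){ sed -n '2p;4p'; }; python3 -m inch '[[0,0,-1,0,0,0,1]]'|f; python3 -m inch '[[0,0,-1,0,0,0,1]]'|f; python3 -m inch '[[0,0,-1,0,0,0,1]]'|f; python3 -m inch '[[0,0,-1,0,0,0,1]]'|f
```

```text
ee_pos: [0.5103, -0.104, 0.0335]
contact_force: [0.1, -0.7, 0.3]
ee_pos: [0.5102, -0.104, 0.0323]
contact_force: [0.1, 0.1, -0.1]
ee_pos: [0.5102, -0.1041, 0.0315]
contact_force: [0.3, 0.1, 2.8]
ee_pos: [0.5102, -0.1041, 0.0306]
contact_force: [-1.6, 0.5, 2.1]
```

```bash
f(){ sed -n '2p;4p'; }; python3 -m inch '[[0,0,-1,0,0,0,1]]'|f; python3 -m inch '[[0,0,-1,0,0,0,1]]'|f; python3 -m inch '[[0,0,-0.5,0,0,0,1]]'|f;python3 -m inch '[[0,0,0,0,0,0,1],[0,0,0,0,0,0,1]]'|f
```

```text
ee_pos: [0.5102, -0.1041, 0.0295]
contact_force: [-1.0, 1.2, 2.1]
ee_pos: [0.5102, -0.1041, 0.0284]
contact_force: [-0.9, 0.2, 2.1]
ee_pos: [0.5102, -0.1041, 0.0278]
contact_force: [0.2, 0.8, 2.1]
ee_pos: [0.5102, -0.1041, 0.0278]
contact_force: [-1.2, 0.6, 2.5]
```

P2 pushes back only about 2.3 N at 5.7 mm, so it is soft. Next is P3.

```bash
f(){ sed -n '2p;4p'; }; python3 -m inch '[[0,0,40,0,0,0,1],[-14,-50,0,0,0,0,1],[-14,-50,0,0,0,0,1],[-14,-49,0,0,0,0,1],[0,0,-20,0,0,0,1],[0,0,-11,0,0,0,1],[0,0,0,0,0,0,1],[0,0,0,0,0,0,1]]'|f; python3 -m inch '[[0,0,-1,0,0,0,1]]'|f
```

```text
ee_pos: [0.4687, -0.2526, 0.0372]
contact_force: [0.7, 0.6, 0.1]
ee_pos: [0.4689, -0.253, 0.0366]
contact_force: [0.4, 0.7, 0.5]
```

```bash
f(){ sed -n '2p;4p'; }; python3 -m inch '[[0,0,-1,0,0,0,1],[0,0,-1,0,0,0,1]]'|f; python3 -m inch '[[0,0,-1,0,0,0,1]]'|f; python3 -m inch '[[0,0,-1,0,0,0,1]]'|f; python3 -m inch '[[0,0,-1,0,0,0,1]]'|f;python3 -m inch '[[0,0,-1,0,0,0,1]]'|f
```

```text
ee_pos: [0.4684, -0.253, 0.034]
contact_force: [0.3, -0.3, 0.2]
ee_pos: [0.4682, -0.2531, 0.0329]
contact_force: [0.3, 0.4, 3.8]
ee_pos: [0.4683, -0.2531, 0.0325]
contact_force: [-1.6, 2.1, 4.7]
ee_pos: [0.4683, -0.2531, 0.0314]
contact_force: [-1.4, 2.3, 5.1]
ee_pos: [0.4683, -0.2531, 0.0303]
contact_force: [-1.4, 2.2, 4.7]
```

```bash
f(){ sed -n '2p;4p'; }; python3 -m inch '[[0,0,-1,0,0,0,1]]'|f; python3 -m inch '[[0,0,-1,0,0,0,1]]'|f; python3 -m inch '[[0,0,-0.3,0,0,0,1]]'|f;python3 -m inch '[[0,0,0,0,0,0,1],[0,0,0,0,0,0,1]]'|f
```

```text
ee_pos: [0.4683, -0.2531, 0.0292]
contact_force: [-2.1, 1.8, 5.8]
ee_pos: [0.4683, -0.2531, 0.0282]
contact_force: [-1.6, 1.6, 7.0]
ee_pos: [0.4683, -0.2531, 0.0279]
contact_force: [-1.6, 1.7, 5.6]
ee_pos: [0.4683, -0.2531, 0.0279]
contact_force: [-0.5, 0.8, 5.4]
```

P3 gives about 6–7 N at 5.6 mm, so it is the middle one. Now P1.

```bash
f(){ sed -n '2p;4p'; }; python3 -m inch '[[0,0,40,0,0,0,1],[41,22,0,0,0,0,1],[41,22,0,0,0,0,1],[42,22,0,0,0,0,1],[42,22,0,0,0,0,1],[0,0,-20,0,0,0,1],[0,0,-11,0,0,0,1],[0,0,0,0,0,0,1],[0,0,0,0,0,0,1]]'|f; python3 -m inch '[[0,0,-1,0,0,0,1]]'|f;python3 -m inch '[[0,0,-1,0,0,0,1]]'|f;python3 -m inch '[[0,0,-1,0,0,0,1]]'|f;python3 -m inch '[[0,0,-1,0,0,0,1]]'|f
```

```text
ee_pos: [0.6333, -0.1659, 0.0367]
contact_force: [0.2, -0.2, 0.1]
ee_pos: [0.6341, -0.1658, 0.0364]
contact_force: [-1.3, -0.7, 0.1]
ee_pos: [0.6342, -0.1654, 0.035]
contact_force: [-0.2, -0.4, 0.6]
ee_pos: [0.6342, -0.1652, 0.0337]
contact_force: [-0.7, -0.1, 0.1]
ee_pos: [0.6342, -0.165, 0.0324]
contact_force: [0.2, -0.0, -0.3]
```

```bash
f(){ sed -n '2p;4p'; }; python3 -m inch '[[0,0,-1,0,0,0,1]]'|f;python3 -m inch '[[0,0,-1,0,0,0,1]]'|f;python3 -m inch '[[0,0,-1,0,0,0,1]]'|f;python3 -m inch '[[0,0,-1,0,0,0,1]]'|f
```

```text
ee_pos: [0.6343, -0.1651, 0.0322]
contact_force: [-2.2, 0.3, 5.3]
ee_pos: [0.6344, -0.1651, 0.0322]
contact_force: [-2.7, 1.1, 8.8]
ee_pos: [0.6345, -0.1652, 0.032]
contact_force: [-3.5, 0.8, 8.9]
ee_pos: [0.6345, -0.1652, 0.0313]
contact_force: [-2.9, 0.6, 10.4]
```

P1 is the firmest. I'll keep going to about 0.028.

```bash
f(){ sed -n '2p;4p'; }; python3 -m inch '[[0,0,-1,0,0,0,1]]'|f;python3 -m inch '[[0,0,-1,0,0,0,1]]'|f;python3 -m inch '[[0,0,-1,0,0,0,1]]'|f
```

```text
ee_pos: [0.6345, -0.1652, 0.0304]
contact_force: [-3.6, 1.4, 10.8]
ee_pos: [0.6345, -0.1652, 0.0297]
contact_force: [-5.1, 1.7, 11.8]
ee_pos: [0.6346, -0.1651, 0.0288]
contact_force: [-5.3, 1.1, 10.8]
```

```bash
f(){ sed -n '2p;4p'; }; python3 -m inch '[[0,0,-0.6,0,0,0,1]]'|f;python3 -m inch '[[0,0,0,0,0,0,1]]'|f;python3 -m inch '[[0,0,0,0,0,0,1]]'|f
```

```text
ee_pos: [0.6346, -0.1652, 0.0284]
contact_force: [-4.1, 0.9, 11.5]
ee_pos: [0.6346, -0.1651, 0.0283]
contact_force: [-4.2, 0.4, 10.8]
ee_pos: [0.6346, -0.1652, 0.0283]
contact_force: [-5.1, 1.0, 11.4]
```

All three plugs are pressed: P2 ≈2.3 N, P3 ≈6 N, P1 ≈11.5 N. P1 goes in the socket. I'll rise, open, come down around it and squeeze once to centre it.

```bash
f(){ cat; }; python3 -m inch '[[0,0,20,0,0,0,1],[0,0,20,0,0,0,0],[0,0,0,0,0,0,0],[0,0,0,0,0,0,0],[0,0,0,0,0,0,0],[0,0,0,0,0,0,0],[0,0,0,0,0,0,0]]'|f
python3 - <<'E'
from h import *
for n in("scene",):
    s=arm.camera(n);b=cv2.resize(s[200:300,210:330],(720,600),interpolation=cv2.INTER_CUBIC);cv2.imwrite("pics/c6.png",b[...,::-1])
E
```

```text
time_s: 18.62
ee_pos: [0.6339, -0.165, 0.0643]
tool_rot: [3.142, -0.001, 2.744]
contact_force: [0.5, -0.3, 0.1]
opening: 0.0571
finger_force: 0.0
```

View pics/c6.png

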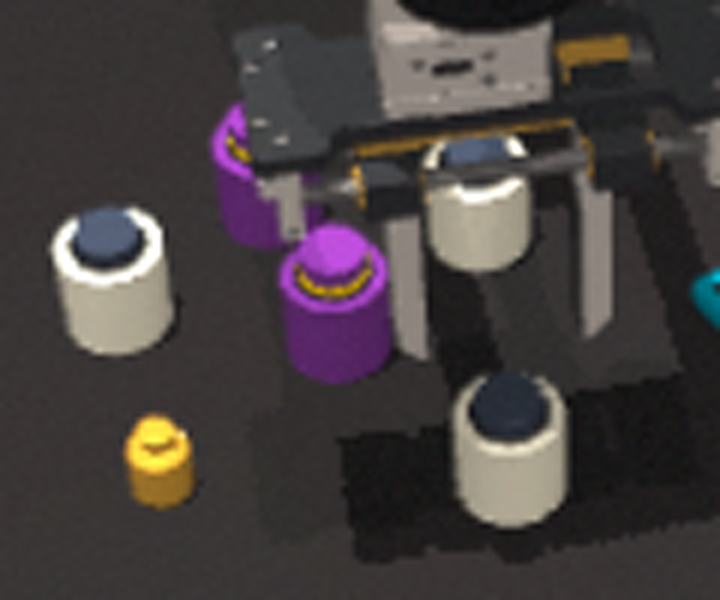

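All three yellow bands are gone under the rims: crop (108,235), (475,155) and (510,405). The fingers straddle P1. I'll descend and squeeze.

```bash
python3 -m inch '[[0,0,-5,0,0,0,0],[0,0,-15,0,0,0,0],[0,0,-15,0,0,0,0],[0,0,-15,0,0,0,0],[0,0,-15,0,0,0,0],[0,0,-10,0,0,0,0],[0,0,0,0,0,0,0]]';python3 -m inch '[[0,0,0,0,0,0,0.5],[0,0,0,0,0,0,0.5],[0,0,0,0,0,0,0.5],[0,0,0,0,0,0,0.6],[0,0,0,0,0,0,0.6],[0,0,0,0,0,0,0.6],[0,0,0,0,0,0,0.6]]'
```

```text
time_s: 19.55
ee_pos: [0.6334, -0.1648, -0.0116]
tool_rot: [-3.142, -0.002, 2.744]
contact_force: [0.8, 0.3, -0.6]
opening: 0.0937
finger_force: 0.0
time_s: 20.42
ee_pos: [0.6343, -0.1648, -0.0101]
tool_rot: [3.141, 0.0, 2.744]
contact_force: [0.3, 1.4, -0.7]
opening: 0.0423
finger_force: 30.0
```

```bash
python3 -m inch '[[0,0,0,0,0,0,0.2],[0,0,0,0,0,0,0.2],[0,0,0,0,0,0,0.2],[0,0,0,0,0,-0.168,0.2],[0,0,0,0,0,-0.168,0.2],[0,0,0,0,0,-0.168,0.2],[0,0,0,0,0,-0.168,0.2],[0,0,0,0,0,-0.168,0.2],[0,0,0,0,0,-0.168,0.2],[0,0,0,0,0,0,0.2]]';python3 -m inch '[[0,0,0,0,0,0,0.4],[0,0,0,0,0,0,0.5],[0,0,0,0,0,0,0.5],[0,0,0,0,0,0,0.6],[0,0,0,0,0,0,0.6],[0,0,0,0,0,0,0.6],[0,0,0,0,0,0,0.6]]'
```

```text
time_s: 21.68
ee_pos: [0.6341, -0.1651, -0.0102]
tool_rot: [-3.142, 0.0, 1.738]
contact_force: [-1.1, 0.5, -0.4]
opening: 0.0754
finger_force: 0.0
time_s: 22.55
ee_pos: [0.6344, -0.165, -0.01]
tool_rot: [3.141, 0.0, 1.736]
contact_force: [0.7, -0.2, -0.3]
opening: 0.042
finger_force: 30.0
```

P1 is held and centred. I'll lift it and carry it above the socket.

```bash
python3 -m inch '[[0,0,20,0,0,0,0.6],[0,0,40,0,0,0,0.6],[-12,40,0,0,0,0,0.6],[-12,46,0,0,0,0,0.6],[-12,46,0,0,0,0,0.6],[-12,47,0,0,0,0,0.6],[-12,47,0,0,0,0,0.6],[-12,47,0,0,0,0,0.6],[-13,47,0,0,0,0,0.6],[-13,47,0,0,0,0,0.6],[0,0,0,0,0,0,0.6],[0,0,0,0,0,0,0.6]]'; python3 -m inch '[[0,0,-20,0,0,0,0.6],[0,0,-10,0,0,0,0.6],[0,0,0,0,0,0,0.6],[0,0,0,0,0,0,0.6]]'
python3 - <<'E'
from h import *
p=arm.read_state()["ee_pos"];print(p)
s=arm.camera("scene");t=arm.camera("top");cv2.imwrite("pics/raw_s.png",s[...,::-1]);cv2.imwrite("pics/raw_t.png",t[...,::-1])
b=cv2.resize(s[150:230,345:425],(400,400),interpolation=cv2.INTER_CUBIC)
d=cv2.resize(t[224:304,145:225],(400,400),interpolation=cv2.INTER_CUBIC)
cv2.imwrite("pics/c7.png",np.hstack([b,d])[...,::-1])
E
```

```text
time_s: 24.05
ee_pos: [0.5363, 0.2017, 0.0506]
tool_rot: [3.141, 0.001, 1.736]
contact_force: [0.2, -0.1, -2.1]
opening: 0.0423
finger_force: 30.0
time_s: 24.55
ee_pos: [0.5368, 0.2015, 0.0205]
tool_rot: [3.141, -0.0, 1.735]
contact_force: [-0.0, 0.3, -2.0]
opening: 0.0426
finger_force: 30.0
[0.53677037 0.20154661 0.02049197]
```

View pics/c7.png

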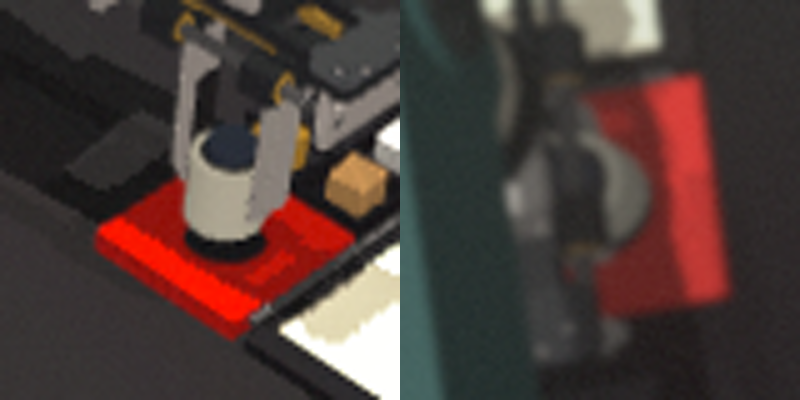

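The pot hangs over the hole. In the scene crop the pot spans x 184–256 with its bottom near y 240 and the hole's dark ring shows below it. In the top crop its right rim is at x 648. I'll measure the edges against the hole as each camera sees it.

```bash
python3 - <<'E'
from h import *
s=cv2.imread("pics/raw_s.png");t=cv2.imread("pics/raw_t.png")
print("scene rows, gray, u 376..402")
for v in (183,186,189,192,195,197,198,199): print(v,cv2.cvtColor(s,cv2.COLOR_BGR2GRAY)[v,376:402].tolist())
print("scene sat col bottom u 388..392, v190..206")
for u in (386,388,390): print(u,[tuple(x) for x in s[192:204,u].tolist()])
print("top B channel u 184..200")
for v in (256,258,260,262,264,266,268,270): print(v,t[v,184:200,0].tolist())
E
```

```text
scene rows, gray, u 376..402
183 [21, 24, 24, 46, 121, 125, 110, 144, 157, 164, 163, 110, 81, 66, 56, 46, 44, 54, 57, 84, 129, 127, 129, 132, 129, 131]
186 [26, 31, 37, 47, 61, 83, 123, 146, 153, 156, 160, 162, 163, 163, 164, 165, 164, 165, 164, 144, 128, 129, 134, 130, 129, 130]
189 [58, 59, 58, 58, 58, 80, 143, 151, 154, 158, 159, 162, 164, 166, 164, 165, 166, 166, 156, 110, 127, 130, 131, 129, 130, 129]
192 [56, 56, 55, 52, 59, 89, 147, 151, 157, 158, 161, 163, 166, 165, 165, 166, 166, 163, 148, 129, 130, 124, 120, 97, 71, 74]
195 [55, 57, 55, 60, 57, 53, 60, 116, 148, 158, 162, 164, 165, 165, 165, 165, 165, 163, 162, 159, 141, 70, 54, 58, 55, 58]
197 [67, 55, 54, 59, 56, 49, 23, 23, 28, 62, 114, 122, 153, 154, 153, 152, 150, 149, 80, 25, 20, 23, 48, 55, 56, 54]
198 [87, 60, 57, 56, 57, 49, 30, 21, 22, 24, 20, 23, 48, 48, 49, 51, 21, 22, 21, 21, 23, 24, 37, 55, 58, 56]
199 [89, 86, 66, 65, 56, 54, 44, 28, 24, 17, 22, 25, 26, 22, 19, 25, 21, 22, 24, 22, 21, 28, 47, 56, 56, 60]
scene sat col bottom u 388..392, v190..206
386 [(142, 161, 168), (141, 161, 169), (144, 164, 170), (144, 1
[... 393 characters left out ...]
, (146, 166, 173), (135, 153, 159), (44, 48, 52), (20, 19, 20), (24, 21, 24), (21, 19, 20), (22, 21, 69), (14, 22, 147)]
top B channel u 184..200
256 [54, 73, 92, 102, 98, 90, 82, 76, 64, 49, 42, 38, 38, 39, 47, 51]
258 [49, 59, 80, 97, 101, 94, 88, 85, 77, 65, 51, 42, 38, 40, 46, 51]
260 [47, 53, 76, 96, 100, 96, 90, 86, 82, 77, 64, 48, 36, 39, 42, 50]
262 [44, 56, 85, 99, 99, 92, 87, 86, 86, 80, 68, 50, 39, 36, 38, 48]
264 [41, 59, 83, 95, 94, 91, 87, 87, 83, 77, 63, 43, 38, 33, 40, 43]
266 [38, 51, 72, 85, 89, 89, 88, 85, 81, 67, 51, 39, 33, 37, 36, 43]
268 [35, 47, 63, 79, 86, 86, 83, 77, 63, 50, 38, 37, 34, 37, 37, 47]
270 [36, 42, 55, 71, 79, 75, 66, 52, 40, 37, 35, 33, 37, 34, 39, 46]
```

```bash
python3 - <<'E'
from h import *
a=np.linspace(0,2*np.pi,720)
def circ(n,c,r): return np.array([proj(n,[c[0]+r*np.cos(x),c[1]+r*np.sin(x),c[2]]) for x in a])
c0=np.array([.5368,.2015])
zb=.0305
def feat(c):
    b=circ("scene",[*c,zb],.022);tt=circ("top",[*c,zb+.044],.022)
    l=(b[:,0].min()+circ("scene",[*c,zb+.03],.022)[:,0].min())/2
    return np.array([l,b[:,1].max(),tt[:,0].max()])
f0=feat(c0);J=np.array([(feat(c0+d)-f0)/.001 for d in np.eye(2)*.001]).T
print("pred",f0,"\nJ px/mm",J/1000)
obs=np.array([381.2,197.7,194.4])
print("scene centre",c0+np.linalg.solve(J[:2],(obs-f0)[:2]),"socket scene .5383 .2040")
print("top y",c0[1]+(obs-f0)[2]/J[2,1],"socket top y .2050")
h=circ("scene",[.5383,.2040,.014],.0235);print("hole pred u-min/max v-max",h[:,0].min(),h[:,0].max(),h[:,1].max())
E
```

```text
Traceback (most recent call last):
  File "h.py", line 15, in proj
    c=arm.get_calibration(n);K=c["mtx"];q=c["world_to_cam"]@np.r_[p,1]
ValueError: time passes only in moves, steps and waits
```

```bash
sed -i 's/^def ray/CAL={n:arm.get_calibration(n) for n in("scene","top")}\ndef ray/; s/c=arm.get_calibration(n);/c=CAL[n];/' h.py; python3 - <<'E'
from h import *
a=np.linspace(0,2*np.pi,720)
def circ(n,c,r): return np.array([proj(n,[c[0]+r*np.cos(x),c[1]+r*np.sin(x),c[2]]) for x in a])
c0=np.array([.5368,.2015]);zb=.0305
def feat(c):
    b=circ("scene",[*c,zb],.022);tt=circ("top",[*c,zb+.044],.022)
    l=circ("scene",[*c,zb+.008],.022)[:,0].min()
    return np.array([l,b[:,1].max(),tt[:,0].max()])
f0=feat(c0);J=np.array([(feat(c0+d)-f0)/.001 for d in np.eye(2)*.001]).T
print("pred",f0,"\nJ px/mm",J/1000)
obs=np.array([381.2,197.7,194.4])
print("scene centre",c0+np.linalg.solve(J[:2],(obs-f0)[:2]),"socket scene .5383 .2040")
print("top y",c0[1]+(obs-f0)[2]/J[2,1],"socket top y .2050")
h=circ("scene",[.5383,.2040,.014],.0235);print("hole pred u-min/max v-max",h[:,0].min(),h[:,0].max(),h[:,1].max())
E
```

```text
pred [381.23735417 197.51780471 188.73503438] 
J px/mm [[ 0.22925426  0.29163131]
 [ 0.20729963 -0.13673893]
 [ 0.02277672 -0.47855589]]
scene centre [0.53732314 0.20096067] socket scene .5383 .2040
top y 0.18966237412120085 socket top y .2050
hole pred u-min/max v-max 380.9615877266905 398.2352468939144 202.41374494833335
```

```bash
python3 - <<'E'
from h import *
a=np.linspace(0,2*np.pi,720)
def um(y): return max(proj("top",[.5368+.022*np.cos(x),y+.022*np.sin(x),.0305])[0] for x in a)
p=um(.2015);print(p,"top y",.2015-(194.4-p)/.47/1000)
E
```

```text
194.13965329653217 top y 0.2009460708436855
```

Both cameras agree that the socket lies about +1.0 mm in x and +3.5 mm in y from the pot. I'll shift and lower with force feel.

```bash
f(){ sed -n '2,4p'; }; python3 -m inch '[[1,3.5,0,0,0,0,0.6],[0,0,-10,0,0,0,0.6],[0,0,-4,0,0,0,0.6],[0,0,0,0,0,0,0.6],[0,0,0,0,0,0,0.6]]'|f; python3 -m inch '[[0,0,-1,0,0,0,0.6],[0,0,-1,0,0,0,0.6]]'|f; python3 -m inch '[[0,0,-1,0,0,0,0.6]]'|f; python3 -m inch '[[0,0,-1,0,0,0,0.6]]'|f
```

```text
ee_pos: [0.5372, 0.2055, 0.0058]
tool_rot: [3.142, 0.0, 1.736]
contact_force: [-0.2, -0.4, -1.7]
ee_pos: [0.5373, 0.2055, 0.004]
tool_rot: [3.141, -0.0, 1.736]
contact_force: [-0.3, -0.0, -1.6]
ee_pos: [0.5372, 0.2055, 0.0029]
tool_rot: [3.141, -0.0, 1.736]
contact_force: [-0.4, 1.4, -1.6]
ee_pos: [0.5372, 0.2055, 0.0018]
tool_rot: [3.141, -0.0, 1.736]
contact_force: [-0.7, 0.8, -1.6]
```

Already 2 mm below the mouth without resistance. I'll continue to home at about -0.004.

```bash
f(){ sed -n '2,4p'; }; python3 -m inch '[[0,0,-1,0,0,0,0.6],[0,0,-1,0,0,0,0.6]]'|f; python3 -m inch '[[0,0,-1,0,0,0,0.6],[0,0,-1,0,0,0,0.6]]'|f; python3 -m inch '[[0,0,-1,0,0,0,0.6]]'|f; python3 -m inch '[[0,0,-1,0,0,0,0.6]]'|f
```

```text
ee_pos: [0.5372, 0.2054, -0.0002]
tool_rot: [3.142, 0.0, 1.736]
contact_force: [-0.1, -0.2, -2.7]
ee_pos: [0.5372, 0.2055, -0.0022]
tool_rot: [3.142, 0.0, 1.736]
contact_force: [-0.9, 0.3, -3.1]
ee_pos: [0.5372, 0.2055, -0.0032]
tool_rot: [3.142, -0.0, 1.736]
contact_force: [0.1, 0.2, -3.3]
ee_pos: [0.5372, 0.2055, -0.0041]
tool_rot: [3.141, -0.0, 1.736]
contact_force: [-1.9, -0.2, 2.5]
```

It bottomed out at -0.0041, just where home should be. Release, rise and close.

```bash
f(){ cat; }; python3 -m inch '[[0,0,0.5,0,0,0,0.6],[0,0,0,0,0,0,0.3],[0,0,0,0,0,0,0.3],[0,0,0,0,0,0,0.3],[0,0,0,0,0,0,0.3],[0,0,10,0,0,0,0.3],[0,0,27,0,0,0,0.3],[0,0,27,0,0,0,0.3],[0,0,0,0,0,0,1],[0,0,0,0,0,0,1],[0,0,0,0,0,0,1],[0,0,0,0,0,0,1]]'|f; python3 -m inch '[[0,0,0,0,0,0,1],[0,0,0,0,0,0,1],[0,0,0,0,0,0,1],[0,0,-10,0,0,0,1],[0,0,-8,0,0,0,1],[0,0,0,0,0,0,1],[0,0,0,0,0,0,1]]'|f
python3 - <<'E'
from h import *
s=arm.camera("scene")
cv2.imwrite("pics/c8.png",cv2.resize(s[140:220,345:425],(600,600),interpolation=cv2.INTER_CUBIC)[...,::-1])
E
```

```text
time_s: 28.02
ee_pos: [0.5364, 0.2052, 0.0591]
tool_rot: [-3.139, 0.0, 1.736]
contact_force: [0.6, -0.0, -0.7]
opening: 0.0292
finger_force: 0.0
time_s: 28.9
ee_pos: [0.5371, 0.2054, 0.0422]
tool_rot: [-3.141, 0.0, 1.736]
contact_force: [0.1, -0.0, -0.9]
opening: 0.0007
finger_force: 0.0
```

View pics/c8.png

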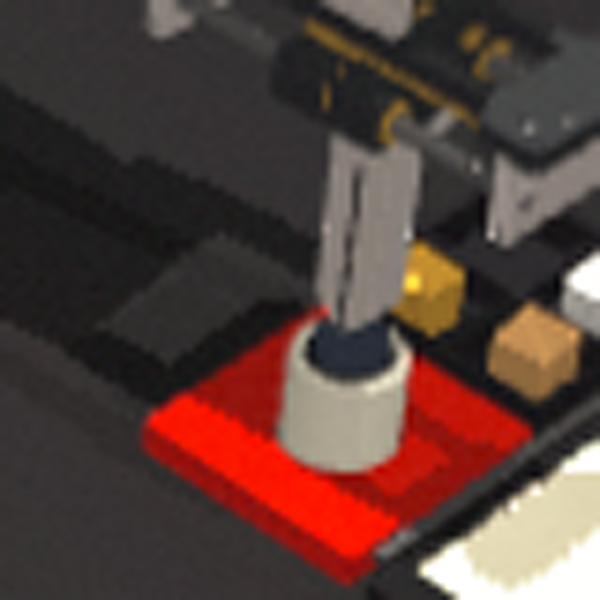

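The pot sits upright and low in the red socket (crop (345,410)), with the closed fingers just above its plug. Proof press.

```bash
f(){ sed -n '2p;4p'; }; python3 -m inch '[[0,0,-3,0,0,0,1],[0,0,-2,0,0,0,1],[0,0,-1,0,0,0,1]]'|f; python3 -m inch '[[0,0,-1,0,0,0,1]]'|f; python3 -m inch '[[0,0,-1,0,0,0,1]]'|f; python3 -m inch '[[0,0,-0.5,0,0,0,1]]'|f
```

```text
ee_pos: [0.537, 0.2054, 0.0362]
contact_force: [-0.3, 0.2, -0.1]
ee_pos: [0.5372, 0.2054, 0.0353]
contact_force: [0.1, -0.4, -0.5]
ee_pos: [0.5372, 0.2055, 0.0344]
contact_force: [-0.3, -0.6, 0.8]
ee_pos: [0.5373, 0.2055, 0.0343]
contact_force: [-0.9, -0.0, 3.6]
```

```bash
f(){ sed -n '1,2p;4p'; }; python3 -m inch '[[0,0,-0.5,0,0,0,1]]'|f; python3 -m inch '[[0,0,-0.5,0,0,0,1]]'|f; python3 -m inch '[[0,0,-0.3,0,0,0,1]]'|f
```

```text
time_s: 29.82
ee_pos: [0.5374, 0.2055, 0.0343]
contact_force: [-2.3, -0.6, 5.5]
time_s: 29.95
ee_pos: [0.5374, 0.2055, 0.0343]
contact_force: [-2.7, -1.5, 7.5]
time_s: 30.08
ee_pos: [0.5375, 0.2055, 0.0343]
contact_force: [-2.4, -0.4, 7.7]
```

```bash
f(){ sed -n '1,2p;4p'; }; python3 -m inch '[[0,0,-0.5,0,0,0,1]]'|f; python3 -m inch '[[0,0,0,0,0,0,1]]'|f; python3 -m inch '[[0,0,0,0,0,0,1]]'|f
```

```text
time_s: 30.2
ee_pos: [0.5376, 0.2056, 0.0343]
contact_force: [-3.9, -1.0, 9.9]
time_s: 30.32
ee_pos: [0.5376, 0.2056, 0.0343]
contact_force: [-3.0, -0.9, 9.2]
time_s: 30.45
ee_pos: [0.5376, 0.2056, 0.0343]
contact_force: [-3.2, -1.2, 8.8]
```

```bash
f(){ sed -n '1,2p;4p'; }; python3 -m inch '[[0,0,-0.3,0,0,0,1]]'|f; python3 -m inch '[[0,0,0,0,0,0,1],[0,0,0,0,0,0,1]]'|f; python3 -m inch '[[0,0,0,0,0,0,1],[0,0,0,0,0,0,1]]'|f; python3 -m inch '[[0,0,10,0,0,0,1],[0,0,40,0,0,0,1],[0,0,40,0,0,0,1],[0,0,0,0,0,0,1],[0,0,0,0,0,0,1]]'
```

```text
time_s: 30.58
ee_pos: [0.5377, 0.2056, 0.0343]
contact_force: [-3.2, -1.0, 11.0]
time_s: 30.82
ee_pos: [0.5377, 0.2056, 0.0343]
contact_force: [-2.4, -0.1, 9.7]
time_s: 31.08
ee_pos: [0.5377, 0.2056, 0.0343]
contact_force: [-3.8, -0.3, 10.2]
time_s: 31.7
ee_pos: [0.5367, 0.2053, 0.1207]
tool_rot: [-3.14, 0.0, 1.736]
contact_force: [-0.4, 0.3, -0.3]
opening: 0.0002
finger_force: 0.0
```

It held about 10 N for over half a second without sinking, and the arm is now clear. Handing in.

```bash
python3 -c "
from plant import arm
print(arm.sign_off())"
```

```text
the job is handed in; nothing more can be done
None
```

I pressed all three plugs under their rims, seated the firmest pot (about 11.5 N, against 6 N and 2.3 N) home in the red socket, and proof-pressed it there at about 10 N for half a second with no sinking, then handed the job in; no verdict was returned.

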